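# Snap the green release tag onto the blue drive carrier

### The job

The drive in the blue carrier is repaired: take the green snap tag out of the rack and push it down over the steel eye on the blue carrier's lid until the bar has gone past the sprung gate and the gate has snapped shut beneath it. Leave the tag hanging or standing on the eye, let go of.

Things in the scene. Friction and masses are not known exactly. Their poses are not given: they have to be found in the camera images.
- green_tag: green snap tag, 70 g, 109 tall, upright in a bay of a rack (walls 20 above its foot) beside a red and a yellow one. Origin: centre of underside; z up, x across. Legs 10 x 20 (y) at x = -25 to -15 and 15 to 25 leave a mouth 30 wide, 50 high, open below and along y; bridge 50 x 20 at z = 50 to 62; flat handle to grip: 36 (x) x 14 (y), z = 62 to 109. A steel gate shuts the mouth's foot. (mm)
- green_gate (a joint): green tag's sprung gate, 28 mm long, hinged on its -x leg at z = 6 mm. 0 rad = shut across the mouth; it cannot swing outward; grows to 1.6 as it is pushed up into the mouth with 2 to 9 N on the tag. It snaps shut once an 8 mm bar inside has its centre 36 mm (39 mm near the hinge) above the tag's underside. Bars entering from 8 mm on the hinge's side of mid-mouth to 10 mm on the other side pass
- blue_carrier_eye (a point): middle of the 8 mm thick level bar of the steel staple on the blue carrier's lid; the bar lies along this point's x, 60 mm free between its posts, centre 43 mm above the flat lid. Case fixed, 190 (x) x 140 x 45 mm; a like grey one stands near. The tag goes over it with its y along the bar, either way round; pushed fully down, its legs stand on the lid astride the bar and it stays upright
Things that resemble listed ones, but are neither listed nor needed, are in the scene too. Of the things that look like the green_tag, the smallest one is meant.

How it is judged:
At the end, for the whole second after the job is handed in: The blue carrier's bar is inside the green tag's mouth: the middle of the bar within 16 mm of the tag's middle across its width, within 30 mm along the bar, and 10 to 50 mm above the tag's underside; the gate is shut beneath it (under 0.15 rad) and the tag is at rest (under 30 mm/s) (x of blue_carrier_eye in the frame of green_tag between -0.016 and 0.016 m and y of blue_carrier_eye in the frame of green_tag between -0.03 and 0.03 m and z of blue_carrier_eye in the frame of green_tag between 0.01 and 0.05 m and value of joint green_gate below 0.15 rad and linear speed of green_tag below 0.03 m/s); the robot touches nothing.
It also fails if it takes over 42 s, if anything falls off the work surface, if the arm or the gripper's body presses on something with over 40 N, if the wrist force passes 120 N, or if a joint passes its speed limit or range.

### The arm

A 6-joint arm with a two-finger parallel gripper is mounted at the origin on the work surface. World frame = base frame: x ahead of the robot, y to its left, z up, the work surface at z = 0. Lengths are in m, angles in rad, forces in N, time in s.
With the tool pointing down it reaches from about 0.3 to 0.775 m from the base axis. Payload 14.6 kg.
Tool frame: the origin (TCP) lies midway between the tips of the shut fingers; the grasp point (between the pads) lies 19 mm behind it (ctrl.hold_point_z is the distance from the TCP to the grasp point, in m); z points along the fingers, x is the direction in which the jaws open and shut, and the axes are right-handed (so a half turn about z gives the same grasp; the last joint's range is limited). The gripper opens to 94 mm and grips with 3 to 60 N. Pads are 16 mm wide; open, the fingers measure 119 mm over their backs; the gripper's body (75 mm by 177 mm) begins 78 mm behind the grasp point.
Start: joints at [1.256, 0.3, 1.521, -0, 1.321, -0.067], TCP at [0.135, 0.533, 0.205] pointing down, gripper open.
Joint ranges: [-3.03, 3.03], [-0.79, 2.21], [0.23, 2.52], [-1.04, 4.18], [0, 3.07], [-2.55, 2.55]. Speed limits (rad/s): [2.22, 2.22, 2.57, 3.14, 3.14, 3.14].

### API

Orientations are given as [roll, pitch, yaw] about the fixed x, y, z axes, in that order (R = Rz(yaw) Ry(pitch) Rx(roll)).
In Python, from station import ctrl, viewer, ticket, nets gives the robot as it stands.
- The arm moves only by the tool carry_out, never from a script. Its argument "commands" is one flat list of numbers, 7 for each row, row after row: the closure, from -1 (fully open) to 1 (shut), so that 0 is half open, then the shift along the world's x, y, z in cm, then the turn, a rotation vector about the world's x, y, z in rad. In form: [gripper, tx, ty, tz, ax, ay, az, gripper, tx, ty, tz, ax, ay, az, ...]. A call has 1 to 12 rows; each row is the pose to reach, as a shift and turn from the pose measured when the call began; what a row does not reach only later rows make up. A row lasts 1/12 s, in which the tool goes at most 41.7 mm and 7.16 degrees, less where a joint would pass 70% of its speed; a pose out of reach is approached as far as the arm can. A call with a gripper value outside its range is refused whole. The fingers move at their own pace and stop on an object; "force" is the grip in N (left out, the last holds). Time passes only in rows, so rows that repeat a pose let the fingers close. It gives the time, the measured TCP pose, the force and the opening at its end, in the units of the state.
- ctrl.get_obs(): the state, without advancing time (a new reading comes with each control period).
- viewer.camera(name): name is "side" or "top" or "wrist"; returns (picture, depth): 420x560x3 uint8, blue, green, red; 420x560 float32, m along the optical axis (not along the pixel's ray), 0 where there is no reading.
- viewer.camera_info(name): a dict with "fx", "fy", "cx", "cy" (pixels), "R" (3x3) and "t" (3): a world point X has camera coordinates R X + t. Camera axes: x right, y down, z forward; pixel columns grow to the right and rows downward; lengths in m; the calibration is good to about 2 mm. A picture is of the moment at which its call begins: read the wrist's pose just before it. camera_info takes no time and is no camera call; for the wrist camera it gives the pose at the moment of the call.
- ticket.hand_in(): hands the job in, once; it reports no verdict.
Trained networks look in the newest picture that a camera, given by its name, has taken for a name from the list of things; names that differ only in an ending like _2 or _b are one class to them, and where a whole thing is asked for, a point or a joint stands for the part that bears it (a point fixed in the world has none). Each returns a list of dicts, best first, with "confidence" (0 to 1); they miss things now and then, are a little off and sometimes report something else, mostly with a low value. They report only what shows in the picture. A call takes as long as a camera call. They do not tell look-alikes from the thing itself.
- nets.silhouettes(camera, thing): "region" (420x560 bool, what is visible of it) and "extent" ([left, top, right, bottom] in pixels, round what is visible of it).
The state is a dict: "time_s": time; "qpos": joint angles; "joint_vel": joint speeds; "tau": joint torques, N m; "ee_pos": TCP position; "eef_rot": TCP orientation; "force": force on the tool from outside, world axes, zero at the start; "moment": the same for the moment, N m; "grip_width": finger opening in m.
Only numpy, scipy, OpenCV 4.12 (cv2) and the standard library are available. Lean on these libraries where they do the work, as an engineer would, in place of code of your own. Each camera call takes 0.05 s, during which the arm holds its last target. There are 200 camera calls.

## Working session

There is one attempt and no reset: what is moved stays moved. The work goes in short steps, Python scripts to look and compute and a tool call to move; the robot and the scene stay as the last step left them, time stands still between calls to the robot, and variables do not carry over. Pictures are saved under pics/ and viewed, about 8 in all and at most 12, crops included, and the job is handed in when it is done.

Besides the shell and the picture viewer there is one more tool, called in YAML: its name, and indented under it one key for each argument. carry_out: Moves the arm, as the interface text tells. Its arguments: {"type":"object","properties":{"commands":{"type":"array","items":{"type":"number"}},"force":{"type":"number"}},"required":["commands"]}

```bash
mkdir -p pics; cat > h.py <<'E'
import numpy as np, cv2
from station import ctrl, viewer, ticket, nets
def grab(n):
    i=viewer.camera_info(n); p,d=viewer.camera(n); return p,d,i
def cloud(d,i):
    v,u=np.mgrid[:d.shape[0],:d.shape[1]]
    c=np.stack([(u-i["cx"])/i["fx"]*d,(v-i["cy"])/i["fy"]*d,d],-1)
    w=(c-np.array(i["t"]))@np.array(i["R"]); w[d<=0]=np.nan
    return w
E
python3 - <<'E'
from h import *
o=ctrl.get_obs(); print({k:np.round(v,3).tolist() for k,v in o.items()})
ims=[]
for n in("top","side"):
    p,d,i=grab(n); np.savez(f"{n}.npz",p=p,d=d,w=cloud(d,i)); cv2.imwrite(f"pics/{n}0.png",p)
    print(n,np.round(-np.array(i["R"]).T@i["t"],3),np.round(i["R"],2).tolist(),i["fx"])
    for t in("green_tag","blue_carrier_eye"):
        for r in nets.silhouettes(n,t): 
            print(n,t,r["confidence"],r["extent"],np.round(np.nanmedian(cloud(d,i)[r["region"]],0),3))
E
```

```text
{'time_s': 0.0, 'qpos': [1.256, 0.3, 1.522, -0.0, 1.321, -0.067], 'joint_vel': [0.002, 0.001, 0.0, 0.001, -0.003, -0.0], 'tau': [-0.0, -53.181, -35.273, 0.071, 0.024, -0.0], 'ee_pos': [0.135, 0.533, 0.205], 'eef_rot': [-3.142, 0.001, 1.323], 'force': [-0.151, -0.051, 0.056], 'moment': [-0.023, 0.027, 0.048], 'grip_width': 0.094}
top [ 0.361 -0.056  0.923] [[-0.01, -1.0, 0.0], [-0.99, 0.01, -0.14], [0.14, -0.0, -0.99]] 435.3576202266004
top green_tag 0.93 [367.2, 249.3, 408.5, 285.8] [ 0.36  -0.263  0.104]
top green_tag 0.84 [344.5, 204.8, 374.0, 222.5] [ 0.458 -0.218  0.101]
top green_tag 0.76 [325.1, 131.8, 365.1, 172.2] [ 0.576 -0.19   0.101]
top blue_carrier_eye 0.77 [193.4, 111.5, 268.8, 208.0] [0.58  0.033 0.045]
side [0.431 0.914 0.624] [[-1.0, -0.06, -0.0], [-0.02, 0.49, -0.87], [0.05, -0.87, -0.49]] 463.57298759841717
side green_tag 0.95 [245.6, 150.3, 265.7, 210.3] [ 0.577 -0.175  0.076]
side green_tag 0.8 [325.3, 144.0, 349.4, 196.6] [ 0.356 -0.26   0.082]
side green_tag 0.73 [292.9, 162.3, 308.2, 200.5] [ 0.461 -0.206  0.061]
side blue_carrier_eye 0.72 [193.3, 218.9, 287.8, 273.8] [0.582 0.07  0.044]
```

View pics/top0.png

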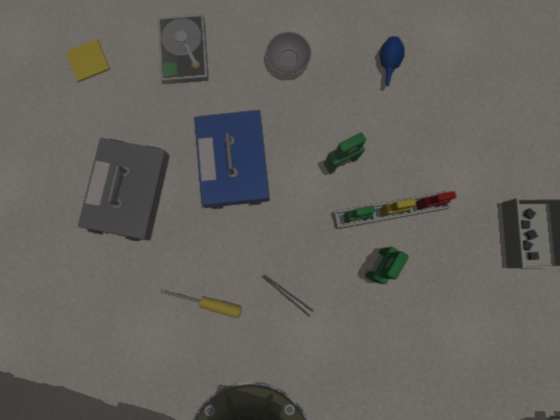

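View pics/side0.png

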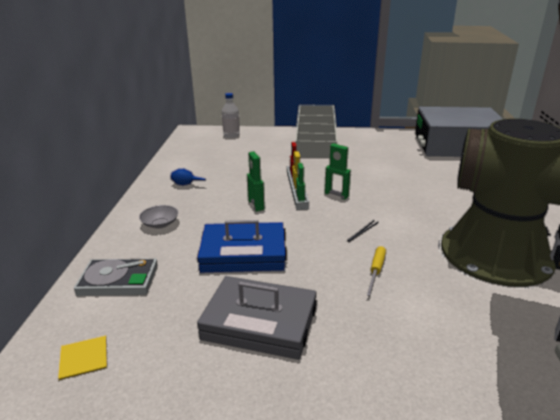

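The top view shows three green tags: (346,152) standing free, (387,265) standing free, and (359,213) in the rack beside the yellow and red ones. The rack one looks smallest and fits "in a rack". The blue carrier is at (232,158), and its bar runs along the image rows at about (229,155). Next I measure these and confirm with a crop.

```bash
python3 - <<'E'
import numpy as np,cv2
for n,box in(("top",(340,200,380,230)),("top",(220,125,245,190)),("side",(285,155,315,210)),("side",(215,212,270,250))):
    f=np.load(n+".npz");w=f["w"];p=f["p"].astype(int)
    x0,y0,x1,y1=box; W=w[y0:y1,x0:x1].reshape(-1,3);P=p[y0:y1,x0:x1].reshape(-1,3)
    if x0 in(340,285):
        m=(P[:,1]>P[:,0]*1.3)&(P[:,1]>P[:,2]*1.3)&(W[:,2]>.07)
    else: m=(W[:,2]>.075)&(W[:,2]<.1)
    A=W[m]; r=cv2.minAreaRect(A[:,:2].astype(np.float32)*1000)
    print(n,box,m.sum(),A.mean(0).round(4),'zmax',np.percentile(A[:,2],[50,98]).round(4),r)
# other tags max heights
f=np.load("top.npz")
for b in((325,131,366,173),(367,249,409,286),(344,204,375,223)):
    print(np.nanpercentile(f["w"][b[1]:b[3],b[0]:b[2],2],[97,99.5]))
# rack rim direction
w=f["w"][188:232,330:460].reshape(-1,3);p=f["p"][188:232,330:460].reshape(-1,3).astype(int)
m=(w[:,2]>.01)
print(cv2.minAreaRect(w[m][:,:2].astype(np.float32)*1000))
# lid
l=f["w"][110:208,194:270].reshape(-1,3); m=(l[:,2]>.035)&(l[:,2]<.055); print('lid',np.median(l[m],0),cv2.minAreaRect(l[m][:,:2].astype(np.float32)*1000))
a=cv2.resize(f["p"][120:300,320:470],None,fx=4,fy=4)
cv2.imwrite("pics/crop.png",cv2.convertScaleAbs(a[:600],alpha=1.6))
E
```

```text
top (340, 200, 380, 230) 178 [ 0.4601 -0.2212  0.107 ] zmax [0.1129 0.1164] ((461.06011962890625, -223.47164916992188), (14.089969635009766, 34.61742401123047), 10.236655235290527)
top (220, 125, 245, 190) 152 [0.5842 0.0345 0.0911] zmax [0.0912 0.0949] ((586.2628173828125, 34.68278503417969), (75.49520111083984, 8.051794052124023), 5.703098773956299)
side (285, 155, 315, 210) 93 [ 0.461  -0.212   0.0967] zmax [0.0988 0.1149] ((461.181884765625, -217.2303924560547), (11.868856430053711, 43.616912841796875), 10.546333312988281)
side (215, 212, 270, 250) 153 [0.5832 0.037  0.0877] zmax [0.0888 0.0928] ((584.6800537109375, 36.13805389404297), (74.26537322998047, 10.1393404006958), 6.721990585327148)
[0.15474658 0.156223  ]
[0.15484455 0.15609581]
[0.1153899  0.11652984]
((474.7866516113281, -298.55133056640625), (36.22690200805664, 239.87225341796875), 9.60832405090332)
lid [0.58162132 0.03283835 0.04530982] ((583.6531372070312, 34.87487030029297), (195.0300750732422, 140.43922424316406), 5.495995044708252)
```

View pics/crop.png

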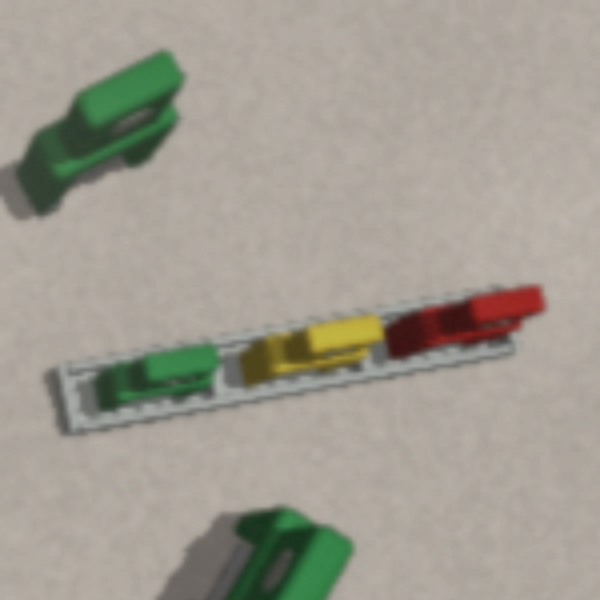

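The crop confirms it. The rack tag tops out at 0.115 m and the two free-standing ones at 0.156 m, so the rack one is the target. Its handle centre is about (0.461, -0.2235), with the thin direction at 10°. The bar is about (0.585, 0.035, 0.088) at 5.7°. I'll move above the tag.

carry_out:
  commands: [-1, 32.6, -75.7, 0, 0, 0, -1.145, -1, 32.6, -75.7, 0, 0, 0, -1.145, -1, 32.6, -75.7, 0, 0, 0, -1.145, -1, 32.6, -75.7, 0, 0, 0, -1.145, -1, 32.6, -75.7, 0, 0, 0, -1.145, -1, 32.6, -75.7, 0, 0, 0, -1.145, -1, 32.6, -75.7, 0, 0, 0, -1.145, -1, 32.6, -75.7, 0, 0, 0, -1.145, -1, 32.6, -75.7, 0, 0, 0, -1.145, -1, 32.6, -75.7, 0, 0, 0, -1.145, -1, 32.6, -75.7, 0, 0, 0, -1.145, -1, 32.6, -75.7, 0, 0, 0, -1.145]
  force: 30

```text
time_s: 1.3
ee_pos: [0.3328, 0.0719, 0.2057]
eef_rot: [3.142, -0.001, 0.178]
force: [0.6, 1.2, -0.4]
grip_width: 0.0943
```

carry_out:
  commands: [-0.2, 12.8, -29.5, 0, 0, 0, 0, -0.2, 12.8, -29.5, 0, 0, 0, 0, -0.2, 12.8, -29.5, 0, 0, 0, 0, -0.2, 12.8, -29.5, 0, 0, 0, 0, -0.2, 12.8, -29.5, 0, 0, 0, 0, -0.2, 12.8, -29.5, 0, 0, 0, 0, -0.2, 12.8, -29.5, 0, 0, 0, 0, -0.2, 12.8, -29.5, 0, 0, 0, 0, -0.2, 12.8, -29.5, 0, 0, 0, 0, -0.2, 12.8, -29.5, 0, 0, 0, 0, -0.2, 12.8, -29.5, 0, 0, 0, 0]

```text
time_s: 2.22
ee_pos: [0.4605, -0.2226, 0.2055]
eef_rot: [-3.141, -0.0, 0.178]
force: [-0.5, 0.0, -0.5]
grip_width: 0.0563
```

```bash
python3 - <<'E'
from h import *
p,d,i=grab("wrist"); w=cloud(d,i); cv2.imwrite("pics/w1.png",p)
o=ctrl.get_obs();print(o["ee_pos"],o["eef_rot"],o["force"],o["grip_width"])
P=p.astype(int)
m=(P[...,1]>P[...,0]*1.3)&(P[...,1]>P[...,2]*1.3)&(w[...,2]>.07)&(np.hypot(w[...,0]-.461,w[...,1]+.2235)<.05)
A=w[m]; print(m.sum(),A.mean(0),np.percentile(A[:,2],[5,50,98]))
T=A[A[:,2]>np.percentile(A[:,2],90)-.006]; print(cv2.minAreaRect(T[:,:2].astype(np.float32)*1000))
E
```

```text
[ 0.46059179 -0.22222016  0.20574408] [-3.14142841e+00 -8.04881806e-04  1.78588174e-01] [-0.35171121  0.80224332 -0.14413191] 0.05668225074165069
1752 [ 0.45902854 -0.21147215  0.2077821 ] [0.09815172 0.11482087 0.33799547]
((457.143798828125, -200.76084899902344), (84.34044647216797, 2.4049408435821533), 10.360353469848633)
```

View pics/w1.png

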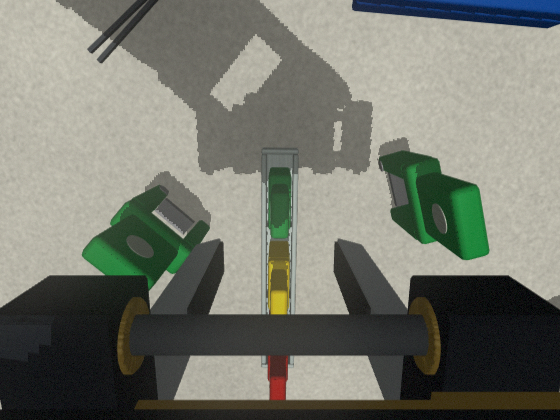

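The wrist view shows the small tag centred between the fingers at (280,203), aligned with the jaws, with the rack around it. The bigger tags at (135,235) and (440,205) stay clear of the fingers. I'll repeat the measurement without the gripper's own pixels.

```bash
python3 - <<'E'
from h import *
p,d,i=grab("wrist"); w=cloud(d,i)
P=p.astype(int)
m=(P[...,1]>P[...,0]*1.2)&(P[...,1]>P[...,2]*1.2)&(w[...,2]>.1)&(w[...,2]<.13)&(np.hypot(w[...,0]-.461,w[...,1]+.2235)<.05)
v,u=np.nonzero(m);print(u.min(),u.max(),v.min(),v.max())
A=w[m]; print(m.sum(),A.mean(0),np.percentile(A[:,2],[5,50,98]))
print(cv2.minAreaRect(A[:,:2].astype(np.float32)*1000))
E
```

```text
270 288 190 238
874 [ 0.46131477 -0.22398565  0.11321857] [0.10968861 0.11376257 0.1154478 ]
((461.48126220703125, -225.25338745117188), (13.868756294250488, 35.67022705078125), 9.952335357666016)
```

carry_out:
  commands: [-0.2, 0.1, -0.25, -4, 0, 0, 0, -0.2, 0.1, -0.25, -8, 0, 0, 0, -0.2, 0.1, -0.25, -11, 0, 0, 0, -0.2, 0.1, -0.25, -13.1, 0, 0, 0, -0.2, 0.1, -0.25, -13.1, 0, 0, 0, -0.2, 0.1, -0.25, -13.1, 0, 0, 0, 1, 0.1, -0.25, -13.1, 0, 0, 0, 1, 0.1, -0.25, -13.1, 0, 0, 0, 1, 0.1, -0.25, -13.1, 0, 0, 0, 1, 0.1, -0.25, -13.1, 0, 0, 0, 1, 0.1, -0.25, -13.1, 0, 0, 0, 1, 0.1, -0.25, -13.1, 0, 0, 0]
  force: 40

```text
time_s: 3.32
ee_pos: [0.4617, -0.2247, 0.0753]
eef_rot: [3.141, -0.001, 0.179]
force: [0.9, -0.6, 0.6]
grip_width: 0.0193
```

carry_out:
  commands: [1, 0, 0, 0, 0, 0, 0, 1, 0, 0, 0, 0, 0, 0, 1, 0, 0, 0, 0, 0, 0, 1, 0, 0, 0, 0, 0, 0]
  force: 40

```text
time_s: 3.65
ee_pos: [0.4618, -0.2247, 0.0753]
eef_rot: [3.141, -0.001, 0.179]
force: [-0.2, 0.3, 1.7]
grip_width: 0.0137
```

carry_out:
  commands: [1, 0, 0, 2, 0, 0, 0, 1, 0, 0, 6, 0, 0, 0, 1, 0, 0, 10, 0, 0, 0, 1, 0, 0, 14, 0, 0, 0, 1, 0, 0, 15.5, 0, 0, 0, 1, 1.8, 3.7, 15.5, 0, 0, 0, 1, 3.5, 7.4, 15.5, 0, 0, 0, 1, 5.3, 11.1, 15.5, 0, 0, -0.02, 1, 7, 14.8, 15.5, 0, 0, -0.04, 1, 8.8, 18.5, 15.5, 0, 0, -0.06, 1, 10.5, 22.2, 15.5, 0, 0, -0.079, 1, 12.3, 26, 15.5, 0, 0, -0.079]

```text
time_s: 4.65
ee_pos: [0.585, 0.037, 0.2302]
eef_rot: [3.141, -0.001, 0.099]
force: [0.7, -0.5, -1.1]
grip_width: 0.0138
```

carry_out:
  commands: [1, 0, 0, 0, 0, 0, 0, 1, 0, 0, 0, 0, 0, 0]

```text
time_s: 4.82
ee_pos: [0.5851, 0.0388, 0.2294]
eef_rot: [3.141, -0.0, 0.102]
force: [-1.2, -1.3, -1.9]
grip_width: 0.0138
```

```bash
python3 - <<'E'
from h import *
o=ctrl.get_obs();print(o["ee_pos"],o["eef_rot"],o["force"],o["grip_width"])
p,d,i=grab("wrist"); w=cloud(d,i); cv2.imwrite("pics/w2.png",p)
q,d2,i2=grab("side"); w2=cloud(d2,i2); cv2.imwrite("pics/s2.png",cv2.resize(q[120:270,170:310],None,fx=4,fy=4))
for n,W,Q in(("wrist",w,p),("side",w2,q)):
    P=Q.astype(int); near=np.hypot(W[...,0]-.585,W[...,1]-.035)<.06
    g=(P[...,1]>P[...,0]*1.2)&(P[...,1]>P[...,2]*1.2)&near&(W[...,2]>.12)&(W[...,2]<.3)
    b=near&(W[...,2]>.076)&(W[...,2]<.1)
    for k,m in(("tag",g),("bar",b)):
        A=W[m]
        if len(A)>10: print(n,k,len(A),A.mean(0).round(4),A.min(0).round(4),A.max(0).round(4),cv2.minAreaRect(A[:,:2].astype(np.float32)*1000))
E
```

```text
[0.58511215 0.03882455 0.22938539] [ 3.14124120e+00 -2.91323952e-05  1.01733452e-01] [-1.17927184 -1.2835696  -1.91047455] 0.013751268108939254
wrist tag 4312 [0.5839 0.0491 0.2475] [0.5731 0.0237 0.1659] [0.5936 0.0636 0.2989] ((584.3875732421875, 43.722259521484375), (19.490373611450195, 38.747779846191406), 5.858254432678223)
wrist bar 459 [0.586  0.0346 0.0905] [0.5481 0.0274 0.0767] [0.623 0.041 0.094] ((585.525634765625, 33.842041015625), (75.04589080810547, 8.00213623046875), 5.340914249420166)
side tag 427 [0.5816 0.0568 0.219 ] [0.5719 0.0193 0.1609] [0.5913 0.0668 0.2692] ((583.415283203125, 43.4564208984375), (18.303876876831055, 46.03940200805664), 8.964009284973145)
side bar 151 [0.5827 0.0371 0.0878] [0.5475 0.0302 0.0761] [0.6213 0.0445 0.0935] ((584.53662109375, 36.43106460571289), (74.03153991699219, 9.676146507263184), 6.25683069229126)
```

View pics/w2.png

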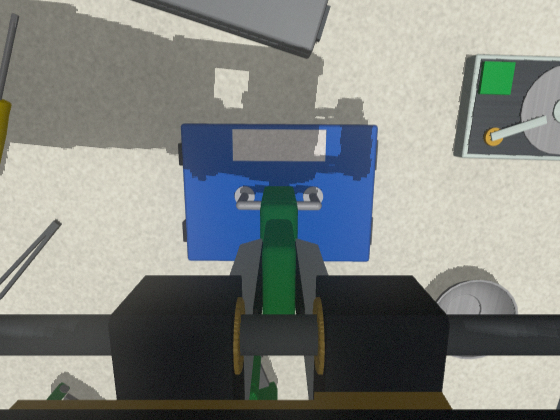

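View pics/s2.png

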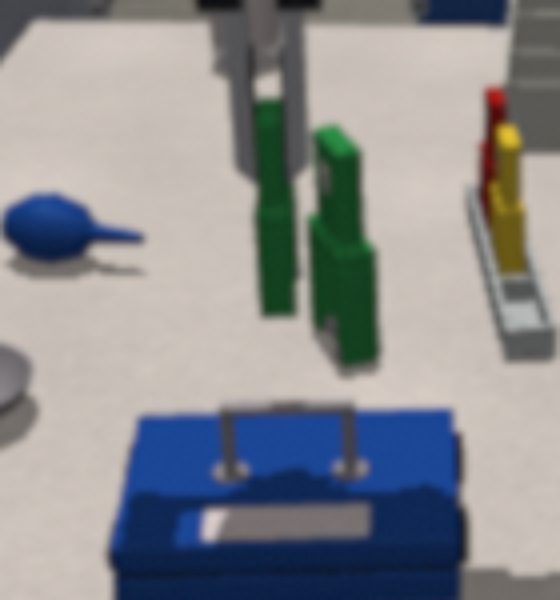

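The tag hangs upright in the gripper above the bar. The wrist view puts the bar ends at about (240,205) and (320,205), with the tag centred between them. The tag's centre matches the TCP, so I shift y by -3.5 mm and lower to just above the bar.

carry_out:
  commands: [1, 0, -0.35, -2, 0, 0, 0, 1, 0, -0.35, -4, 0, 0, 0, 1, 0, -0.35, -5.5, 0, 0, 0, 1, 0, -0.35, -5.5, 0, 0, 0, 1, 0, -0.35, -5.5, 0, 0, 0, 1, 0, -0.35, -5.5, 0, 0, 0]
  force: 50

```text
time_s: 5.42
ee_pos: [0.585, 0.0321, 0.1763]
eef_rot: [3.141, -0.002, 0.098]
force: [0.3, 1.3, 0.3]
grip_width: 0.014
```

carry_out:
  commands: [1, 0, 0.3, 0, 0, 0, 0, 1, 0, 0.3, 0, 0, 0, 0, 1, 0, 0.3, -0.8, 0, 0, 0, 1, 0, 0.3, -1.6, 0, 0, 0, 1, 0, 0.3, -2.3, 0, 0, 0, 1, 0, 0.3, -3, 0, 0, 0, 1, 0, 0.3, -3.7, 0, 0, 0, 1, 0, 0.3, -4.4, 0, 0, 0, 1, 0, 0.3, -5, 0, 0, 0, 1, 0, 0.3, -5.5, 0, 0, 0, 1, 0, 0.3, -5.5, 0, 0, 0]

```text
time_s: 6.33
ee_pos: [0.5843, 0.0353, 0.1197]
eef_rot: [3.141, 0.0, 0.098]
force: [0.4, -0.1, -0.6]
grip_width: 0.0136
```

carry_out:
  commands: [1, 0, 0, -0.3, 0, 0, 0, 1, 0, 0, -0.5, 0, 0, 0, 1, 0, 0, -0.6, 0, 0, 0, 1, 0, 0, -0.6, 0, 0, 0]

```text
time_s: 6.67
ee_pos: [0.5844, 0.0354, 0.1153]
eef_rot: [3.141, -0.001, 0.098]
force: [-6.6, 0.0, 15.2]
grip_width: 0.0134
```

```bash
python3 - <<'E'
from h import *
o=ctrl.get_obs();print(o["ee_pos"],o["force"],o["grip_width"])
q,d2,i2=grab("side"); W=cloud(d2,i2); cv2.imwrite("pics/s3.png",cv2.resize(q[150:270,190:300],None,fx=5,fy=5,interpolation=cv2.INTER_CUBIC))
P=q.astype(int); g=(P[...,1]>P[...,0]*1.2)&(P[...,1]>P[...,2]*1.2)&(np.hypot(W[...,0]-.585,W[...,1]-.035)<.05)
A=W[g];print(len(A),A.min(0),A.max(0),A.mean(0))
E
```

```text
[0.58438795 0.03543214 0.11531507] [-6.61497461  0.0277977  15.24308285] 0.013442197752628457
391 [0.54293767 0.01721589 0.04720938] [0.5908176  0.06840677 0.23941026] [0.57967853 0.05413679 0.11237429]
```

View pics/s3.png

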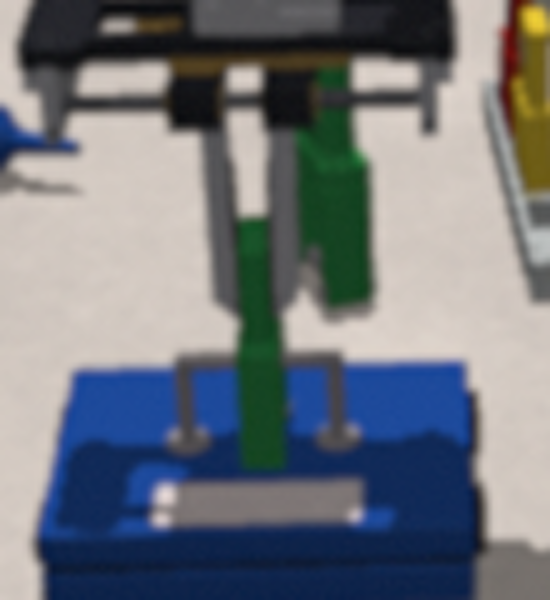

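The tag's legs stand on the lid astride the bar: foot at about z 0.047, seating force 15 N. In the crop the bar passes through at (260,360). I'll release and retreat straight up.

carry_out:
  commands: [1, 0, 0, 0.1, 0, 0, 0, -0.2, 0, 0, 0.1, 0, 0, 0, -0.2, 0, 0, 0.1, 0, 0, 0, -0.2, 0, 0, 0.1, 0, 0, 0, -0.2, 0, 0, 0.1, 0, 0, 0, -0.2, 0, 0, 0.1, 0, 0, 0, -0.2, 0, 0, 0.1, 0, 0, 0, -0.2, 0, 0, 2, 0, 0, 0, -0.2, 0, 0, 5, 0, 0, 0, -0.2, 0, 0, 9, 0, 0, 0, -0.2, 0, 0, 13, 0, 0, 0, -0.2, 0, 0, 16, 0, 0, 0]

```text
time_s: 7.72
ee_pos: [0.5845, 0.0355, 0.2788]
eef_rot: [3.141, -0.003, 0.098]
force: [0.3, 0.3, 0.1]
grip_width: 0.0565
```

carry_out:
  commands: [-0.2, -9, -9, 0, 0, 0, 0, -0.2, -9, -9, 0, 0, 0, 0, -0.2, -9, -9, 0, 0, 0, 0, -0.2, -9, -9, 0, 0, 0, 0, -0.2, -9, -9, 0, 0, 0, 0]

```text
time_s: 8.13
ee_pos: [0.4938, -0.0557, 0.2796]
eef_rot: [3.141, -0.005, 0.095]
force: [-0.0, 0.5, -0.2]
grip_width: 0.0565
```

```bash
python3 - <<'E'
from h import *
o=ctrl.get_obs();print(o["ee_pos"],o["force"],o["grip_width"])
q,d2,i2=grab("side"); t,d,i=grab("top"); c,d3,i3=grab("wrist")
for n,Q,D,I in(("side",q,d2,i2),("top",t,d,i)):
    W=cloud(D,I);P=Q.astype(int); g=(P[...,1]>P[...,0]*1.2)&(P[...,1]>P[...,2]*1.2)&(np.hypot(W[...,0]-.585,W[...,1]-.035)<.05)&(W[...,2]<.18)
    A=W[g];H=A[A[:,2]>.145];print(n,len(A),A.min(0),A.max(0),H.mean(0) if len(H) else None)
a=cv2.resize(q[150:270,190:290],(400,480),interpolation=cv2.INTER_CUBIC)
b=cv2.resize(t[105:215,190:280],(393,480),interpolation=cv2.INTER_CUBIC)
cv2.imwrite("pics/f.png",np.hstack([a,b]))
E
```

```text
[ 0.49375151 -0.05569303  0.27957221] [-0.04371534  0.53019039 -0.18516953] 0.05650854621052801
side 356 [0.57203887 0.01961147 0.04725987] [0.59178291 0.06465638 0.15538287] [0.5832043  0.04244268 0.15233511]
top 82 [0.57502736 0.01053005 0.05387227] [0.58823975 0.0405261  0.12251113] None
```

View pics/f.png

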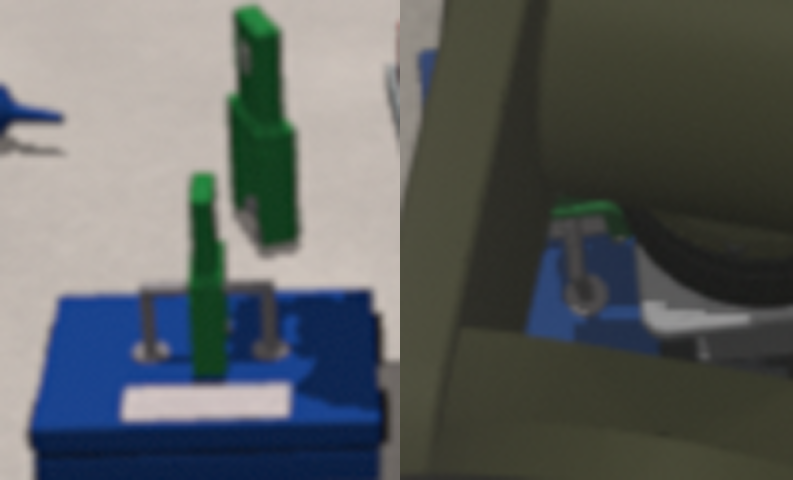

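The released tag stands upright on the lid with the bar through it at (205,290). Its foot is at z≈0.046 and its top at 0.155, so the bar is about 42 mm above the foot, past the 36–39 mm snap height. The arm is clear.

```bash
python3 -c "
from h import *
print(ticket.hand_in(), ctrl.get_obs()['time_s'])"
```

```text
the job is handed in; nothing more can be done
the job is handed in; nothing more can be done
```

I took the small green tag out of the rack, pushed it down over the blue carrier's eye until its legs stood on the lid (15 N), let go, backed the arm off and handed in at about 8 s.

**Last checks:** The side camera showed the tag upright, with its foot at about z = 0.047 m and its top at 0.155 m. That puts the bar about 42 mm above its underside, past the 36–39 mm at which the gate snaps shut. The force on the tool was about 0.5 N with the gripper clear of everything.

**Not confirmed:**
- **Gate:** I could not see it directly, so I am inferring from the bar's height that it is shut.
- **Centring:** the arm blocked the final top view, so centring rests on the tool position at release and the side view. Tool and bar both measured at about y = 0.035 m. The side view's handle points averaged y = 0.042 m, a 7 mm difference that I put down to that camera mainly seeing the near face. It would still be within the 16 mm limit.

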